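# Sweep the loose nuts off the granite into the parts box and shut the lid

## Task

Clear the three loose steel nuts off the granite: sweep each one across the stone with your fingers and over the edge into the open orange box standing against it, without picking any of them up. When all three are in the box, push its lid down fully shut. Leave the bulbs, plug top, torch, wrench and tape measure where they are, and the bulbs standing.

Things in the scene. Friction and masses are not known exactly. Their poses are not given: they have to be found in the camera images.
- nut_1: Loose steel M16 hex nut lying flat on the stone: 24 mm across flats, 27.7 mm across corners, 13 mm high, about 35 g; one of three alike. Origin: centre of its underside, z axis up along the hole while it lies flat.
- nut_2: Loose steel M16 hex nut lying flat on the stone: 24 mm across flats, 27.7 mm across corners, 13 mm high, about 35 g; one of three alike. Origin: centre of its underside, z axis up along the hole while it lies flat.
- nut_3: Loose steel M16 hex nut lying flat on the stone: 24 mm across flats, 27.7 mm across corners, 13 mm high, about 35 g; one of three alike. Origin: centre of its underside, z axis up along the hole while it lies flat.
- stone: Speckled granite worktop offcut, 440 (its x) x 360 (its y) x 30 mm, on two timber battens: its flat top is 50 mm above the table; it does not move. Origin: under the middle of the slab at table height (50 mm below its top). The orange box stands against the edge at its y = +180 mm.
- partsbox: Translucent orange plastic box, open on top, 110 (its x) x 160 (its y) x 42 mm high, walls and floor 2.5 mm; fixed. Origin: centre of its underside. Its x points straight away from the stone (the stone's +y). Its front long wall, at x = -55 mm, stands 1 mm from the stone's edge, its rim 8 mm below the stone's top, up to 25 mm off the middle of that edge. The lid is hinged on the far long wall.
- lid (a joint): Lid of the box, a flat panel 110 x 160 x 3 mm hinged on the far rim. 0 = shut (its top 45 mm above the table), 1.57 = upright, limit 2.3 rad; starts at 1.7 to 2.15, leaning back away from the stone. Stiff hinge: it stays where it is left; about 1 N at the free edge moves it. Pushed on its back (outer) face towards the stone, then down, it closes; no catch to snap.
- lid_edge (a point): Middle of the lid's free edge, on its outer face (the face that is away from the stone while open and on top when shut); 110 mm from the hinge.
- lid_hinge (a point): Middle of the lid's hinge line, 42 mm above the table, on the box's far wall; the hinge line runs along the box's y axis. Fixed to the box; its axes are the box's.
- bulb_1: Glass downlight bulb standing face down on the stone, its two pins up: 50 mm diameter at the foot, 27 mm at the neck, 54 mm high, 55 g. Bystander. Origin: centre of its underside.
- bulb_2: The other glass downlight bulb, the same, also standing face down. Bystander. Origin: centre of its underside.
- plug: White plastic plug top lying on its back with its three brass pins up: body 50 x 46 mm, 53 mm high over the pins, with a cord grip stub standing out 11 mm at its +x end. Bystander. Origin: centre of its underside.
- torch: Black metal torch lying on its side, 134 mm long (along its x), 32 mm diameter at head and tail. Bystander. Origin: middle of its length, at its underside.
- wrench: Steel combination wrench lying flat, 265 mm long (along its x), 50 mm wide at the jaws, 10 mm high. Bystander. Origin: about the middle of its length, at its underside.
- tape: Grey tape measure lying on its side, 64 x 60 mm (74 mm long over the tape's end hook), 35 mm high. Bystander. Origin: centre of its underside.

How it is judged:
On the way, in this order (a step that is already met when the one before it is completed fails the run):
1. all three nuts are in the orange box (x of nut_1 in the frame of partsbox between -0.056 and 0.056 m and y of nut_1 in the frame of partsbox between -0.081 and 0.081 m and z of nut_1 in the frame of partsbox between -0.01 and 0.034 m and x of nut_2 in the frame of partsbox between -0.056 and 0.056 m and y of nut_2 in the frame of partsbox between -0.081 and 0.081 m and z of nut_2 in the frame of partsbox between -0.01 and 0.034 m and x of nut_3 in the frame of partsbox between -0.056 and 0.056 m and y of nut_3 in the frame of partsbox between -0.081 and 0.081 m and z of nut_3 in the frame of partsbox between -0.01 and 0.034 m), for 0.2 s.
2. the lid is pushed fully shut over them (value of joint lid below 0.05 rad), for 0.2 s.
At the end, for the whole second after the job is handed in: All three nuts lie at rest inside the orange box (each origin within its walls and below its rim), the lid is shut (within 0.05 rad of flat, about 5 mm at its free edge), each bystander is within 20 mm of where it started and both bulbs stand upright (within 0.3 rad) (all of step 1 and linear speed of each of nut_1, nut_2, nut_3 below 0.02 m/s and value of joint lid below 0.05 rad and distance of each of bulb_1, bulb_2, plug, torch, wrench, tape from where it was at the start of the episode below 0.02 m and angle between each of bulb_1, bulb_2's own z axis and vertical below 0.3 rad); the robot touches nothing.
It fails at once if a nut is lifted more than 15 mm above the stone's top (height (world z) of any of nut_1, nut_2, nut_3 above 0.065 m).
It fails at once if a bulb, the plug top, the torch, the wrench or the tape measure is shifted more than 20 mm (distance of any of bulb_1, bulb_2, plug, torch, wrench, tape from where it was at the start of the episode above 0.02 m).
It fails at once if a bulb is knocked over (angle between any of bulb_1, bulb_2's own z axis and vertical above 0.5 rad).
It also fails if it takes over 64 s, if anything falls off the work surface, if the arm or the gripper's body presses on something with over 40 N, if the wrist force passes 120 N, or if a joint passes its speed limit or range.

## Robot

A 7-joint arm with a two-finger parallel gripper is mounted at the origin on the work surface. World frame = base frame: x ahead of the robot, y to its left, z up, the work surface at z = 0. Lengths are in m, angles in rad, forces in N, time in s.
With the tool pointing down it reaches from about 0.4 to 0.85 m from the base axis. Payload 10.4 kg.
Tool frame: the origin (TCP) lies midway between the tips of the shut fingers; the grasp point (between the pads) lies manip.tcp_to_grasp behind it (manip.tcp_to_grasp is the distance from the TCP to the grasp point, in m); z points along the fingers, y is the direction in which the jaws open and shut (so a half turn about z gives the same grasp; the last joint's range is limited). The gripper opens to 87 mm and grips with 3 to 60 N. Pads are 19 mm wide; open, the fingers measure 117 mm over their backs; the gripper's body (75 mm by 190 mm) begins 51 mm behind the grasp point.
Start: joints at [1.301, 0.332, -0.065, 1.46, 0.022, 1.35, -0.088], TCP at [0.153, -0.606, 0.223] pointing down, gripper open.
Joint ranges: [-2.6, 2.6], [-0.5, 2.12], [-1.47, 1.34], [0.16, 2.42], [-1.27, 4.41], [0.06, 2.06], [-2.6, 2.6]. Speed limits (rad/s): [2.22, 2.22, 2.79, 2.79, 3.14, 3.14, 3.14].

## Interface

Orientations are given as a unit quaternion [x, y, z, w].
In Python, from plant import manip gives the robot as it stands. The module is installed in compiled form; this text tells all that it offers.
- The arm moves only by the tool drive_tool, never from a script. Its argument "rows" is a list of rows, each a list of 7 numbers: the turn, a rotation vector about the tool's x, y, z in degrees, then the shift along the tool's x, y, z in cm, then the opening in per cent of the stroke, from 0 (shut) to 100 (fully open). A call has 1 to 12 rows; each row is the pose to reach, as a shift and turn from the pose commanded when the call began, along the tool's axes at that moment; what a row does not reach only later rows make up. A row lasts 1/8 s, in which the tool goes at most 62.5 mm and 10.7 degrees, less where a joint would pass 70% of its speed; a pose out of reach is approached as far as the arm can. A call with a gripper value outside its range is refused whole. The fingers move at their own pace and stop on an object; "force" is the grip in N (left out, the last holds). Time passes only in rows, so rows that repeat a pose let the fingers close. It gives the time, the measured TCP pose, the force and the opening at its end, in the units of the state.
- manip.observe(): the state, without advancing time (a new reading comes with each control period).
- manip.snapshot(name): name is "scene" or "top"; returns the picture (420x560x3 uint8, red, green, blue); there is no depth.
- manip.get_calibration(name): a dict with "fx", "fy", "cx", "cy" (pixels), "pose" (4x4, takes a point from camera to world coordinates). Camera axes: x right, y down, z forward; pixel columns grow to the right and rows downward; lengths in m; the calibration is good to about 2 mm. A picture is of the moment at which its call begins. get_calibration takes no time and is no camera call.
- manip.sign_off(): hands the job in, once; it reports no verdict.
Trained networks look in the newest picture that a camera, given by its name, has taken for a name from the list of things; names that differ only in an ending like _2 or _b are one class to them, and where a whole thing is asked for, a point or a joint stands for the part that bears it (a point fixed in the world has none). Each returns a list of dicts, best first, with "score" (0 to 1); they miss things now and then, are a little off and sometimes report something else, mostly with a low value. They report only what shows in the picture. A call takes as long as a camera call.
- manip.outline_of(camera, query): "pixels" (420x560 bool, what is visible of it) and "uv" ([column, row] in pixels, amid what is visible of it).
The state is a dict: "time": time; "joints": joint angles; "dq": joint speeds; "effort": joint torques, N m; "eef_pos": TCP position; "tcp_rot": TCP orientation; "ft_force": force on the tool from outside, world axes, zero at the start; "wrist_torque": the same for the moment, N m; "gripper_width": opening from 0.0 (shut) to 1.0 (fully open).
Only numpy, scipy, OpenCV 4.12 (cv2) and the standard library are available. Lean on these libraries where they do the work, as an engineer would, in place of code of your own. Each camera call takes 0.05 s, during which the arm holds its last target.

## Working session

There is one attempt and no reset: what is moved stays moved. The work goes in short steps, Python scripts to look and compute and a tool call to move; the robot and the scene stay as the last step left them, time stands still between calls to the robot, and variables do not carry over. Pictures are saved under pics/ and viewed, and the job is handed in when it is done.

Besides the shell and the picture viewer there is one more tool, called after "Emit:" as name(argument=value, ...), one argument or row to a line, values as JSON. drive_tool: Moves the arm, as the interface text tells. Its arguments: {"type":"object","properties":{"rows":{"type":"array"},"force":{"type":"number"}},"required":["rows"]}

```bash
mkdir -p pics && python3 - <<'E'
from plant import manip
import cv2, numpy as np
np.set_printoptions(precision=4,suppress=True)
s=manip.observe(); print({k:np.round(v,4) for k,v in s.items()}, manip.tcp_to_grasp)
for n in("scene","top"):
    im=manip.snapshot(n); cv2.imwrite(f"pics/{n}0.png",cv2.cvtColor(im,cv2.COLOR_RGB2BGR))
    c=manip.get_calibration(n); print(n,c)
E
```

```text
{'time': np.float64(0.0), 'joints': array([ 1.3014,  0.3329, -0.0647,  1.4609,  0.0216,  1.3499, -0.0885]), 'dq': array([-0.0006, -0.0002,  0.0018, -0.0002, -0.0004,  0.0002,  0.0008]), 'effort': array([ -0.0007, -62.327 ,   0.0241, -38.9906,  -0.0615,   0.0397,
         0.0001]), 'eef_pos': array([ 0.1526, -0.6057,  0.2218]), 'tcp_rot': array([ 0.9924,  0.1231, -0.0001, -0.0007]), 'ft_force': array([ 1.1404, -1.1887,  0.4404]), 'wrist_torque': array([-0.0636, -0.0098,  0.0057]), 'gripper_width': np.float64(0.9995)} 0.0187
scene {'fx': 408.38298384824355, 'fy': 408.38298384824355, 'cx': 285.1001295451341, 'cy': 206.29665863492176, 'pose': array([[-0.1681,  0.5275, -0.8328,  1.1101],
       [ 0.9858,  0.0919, -0.1408,  0.0574],
       [ 0.0023, -0.8446, -0.5354,  0.4303],
       [ 0.    ,  0.    ,  0.    ,  1.    ]])}
top {'fx': 413.7485993410334, 'fy': 413.7485993410334, 'cx': 275.6284762751655, 'cy': 207.56264599015125, 'pose': array([[ 0.0107, -0.9968,  0.0795,  0.4727],
       [-0.9999, -0.0109, -0.0024, -0.0114],
       [ 0.0032, -0.0795, -0.9968,  0.8783],
       [ 0.    ,  0.    ,  0.    ,  1.    ]])}
```

View pics/scene0.png

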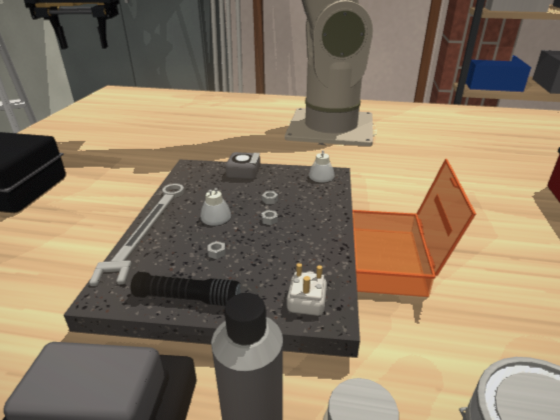

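View pics/top0.png

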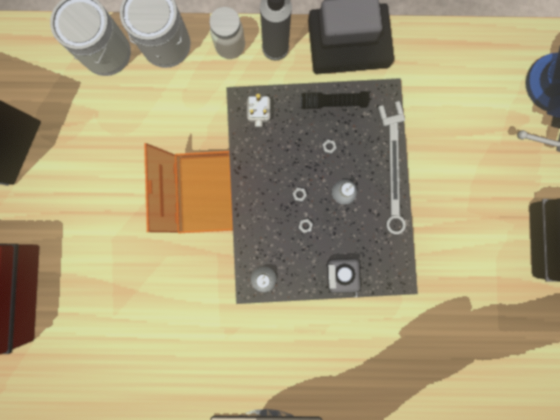

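The scene view shows three nuts on the stone, at (270,197), (269,216) and (216,249). The orange box is on the +y side with its lid leaning back. In the top view the nuts are at (329,146), (299,194) and (305,226), and the box spans about columns 180–232 and rows 150–232. Next I'll measure the positions.

```bash
cat > h.py <<'E'
from plant import manip
import cv2, numpy as np
np.set_printoptions(precision=4,suppress=True)
def ray(n,uv):
    c=manip.get_calibration(n);P=np.array(c["pose"])
    d=P[:3,:3]@np.array([(uv[0]-c["cx"])/c["fx"],(uv[1]-c["cy"])/c["fy"],1]);return P[:3,3],d
def atz(n,uv,z):
    o,d=ray(n,uv);return o+d*(z-o[2])/d[2]
def proj(n,p):
    c=manip.get_calibration(n);P=np.array(c["pose"]);q=P[:3,:3].T@(np.asarray(p)-P[:3,3])
    return np.array([c["fx"]*q[0]/q[2]+c["cx"],c["fy"]*q[1]/q[2]+c["cy"]])
E
python3 - <<'E'
from h import *
for n in("top","scene"):
    for q,z in(("nut_1",.0565),("bulb_1",.075),("plug",.065),("torch",.066),("tape",.07),("wrench",.056),("stone",.05),("partsbox",.042),("lid",.1)):
        for r in manip.outline_of(n,q)[:4]:
            m=r["pixels"]; ys,xs=np.nonzero(m)
            if len(xs)==0: continue
            ct=(xs.mean(),ys.mean())
            print(n,q,round(r["score"],2),len(xs),np.round(ct,1),[xs.min(),xs.max(),ys.min(),ys.max()],atz(n,ct,z))
            if q in("stone","partsbox","lid"):
                cn,_=cv2.findContours(m.astype(np.uint8),0,2);cn=max(cn,key=cv2.contourArea)
                a=cv2.approxPolyDP(cn,5,True)[:,0]; 
                for p in a: print("   ",p,atz(n,p,z)[:2])
E
```

```text
top nut_1 0.51 87 [304.9 225.2] [np.int64(299), np.int64(311), np.int64(219), np.int64(231)] [ 0.5037 -0.0719  0.0565]
top nut_1 0.51 88 [299.6 193.9] [np.int64(293), np.int64(305), np.int64(188), np.int64(200)] [ 0.5663 -0.061   0.0565]
top nut_1 0.42 111 [328.6 146.5] [np.int64(322), np.int64(335), np.int64(140), np.int64(153)] [ 0.6631 -0.119   0.0565]
top bulb_1 0.63 463 [343.7 191.3] [np.int64(332), np.int64(356), np.int64(180), np.int64(203)] [ 0.5701 -0.146   0.075 ]
top bulb_1 0.6 454 [262.9 278.9] [np.int64(252), np.int64(274), np.int64(267), np.int64(291)] [0.3991 0.0097 0.075 ]
top plug 0.57 621 [257.9 109.2] [np.int64(247), np.int64(269), np.int64(94), np.int64(127)] [0.7356 0.0243 0.065 ]
top torch 0.66 1013 [333.7  99.8] [np.int64(300), np.int64(369), np.int64(91), np.int64(109)] [ 0.7562 -0.1278  0.066 ]
top tape 0.8 1065 [342.9 275.3] [np.int64(327), np.int64(360), np.int64(258), np.int64(293)] [ 0.407 -0.145  0.07 ]
top wrench 0.71 1202 [393.4 160.1] [np.int64(379), np.int64(404), np.int64(102), np.int64(232)] [ 0.6369 -0.2496  0.056 ]
top stone 0.91 33863 [317.3 192
[... 4002 characters left out ...]
    [119 285] [ 0.7495 -0.2277]
    [116 272] [ 0.7263 -0.2448]
    [104 273] [ 0.731  -0.2601]
    [ 98 285] [ 0.7543 -0.2552]
    [ 85 285] [ 0.7572 -0.2722]
scene partsbox 0.56 9674 [411.6 239.5] [np.int64(353), np.int64(475), np.int64(159), np.int64(296)] [0.5682 0.1681 0.042 ]
    [447 159] [0.2559 0.2702]
    [416 213] [0.4885 0.1825]
    [354 211] [0.5005 0.0763]
    [358 291] [0.6981 0.087 ]
    [429 296] [0.6915 0.1796]
    [475 215] [0.4775 0.282 ]
scene lid 0.84 3692 [444.3 216. ] [np.int64(417), np.int64(475), np.int64(159), np.int64(275)] [0.5824 0.2037 0.1   ]
    [447 159] [0.3835 0.2384]
    [417 213] [0.5811 0.1652]
    [436 275] [0.7165 0.174 ]
    [475 215] [0.572  0.2485]
```

```bash
python3 - <<'E'
import cv2
im=cv2.imread("pics/top0.png")[70:310,140:420]
cv2.imwrite("pics/crop0.png",cv2.resize(im,None,fx=2.5,fy=2.5,interpolation=cv2.INTER_CUBIC))
E
```

```text
(no output)
```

View pics/crop0.png

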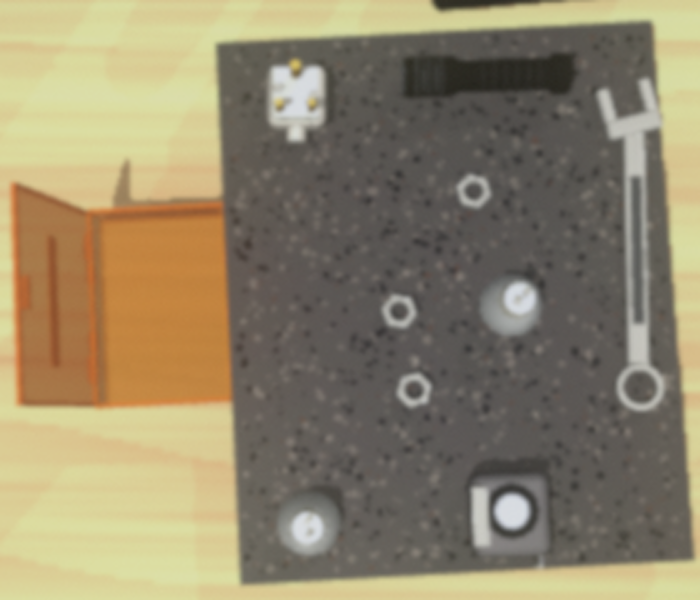

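```bash
cat >> h.py <<'E'
YAW=np.radians(3.72); U=np.array([np.cos(YAW),np.sin(YAW),0]); N=np.array([-np.sin(YAW),np.cos(YAW),0])
E0=np.array([.5667,.077,0])
def st(p): d=np.asarray(p)-E0; return np.array([d@U,d@N,p[2]])
def W(s,t,z): return E0+s*U+t*N+np.array([0,0,z])
from scipy.spatial.transform import Rotation as R
def tgt(s,t,z,obs=None):
    o=manip.observe(); r=R.from_quat(o["tcp_rot"]); 
    g=R.from_matrix(np.column_stack([N,U,[0,0,-1]]))
    print("turn deg",np.degrees((r.inv()*g).as_rotvec()),"shift cm",r.inv().apply(W(s,t,z)-o["eef_pos"])*100)
def here():
    o=manip.observe();print("t",o["time"],"stz",st(o["eef_pos"]),"F",o["ft_force"],"w",o["gripper_width"])
E
python3 - <<'E'
from h import *
here()
for p in([.5037,-.072,.05],[.566,-.061,.05],[.663,-.119,.05],[.5701,-.146,.05],[.3991,.0097,.05],[.408,-.1445,.05],[.756,-.128,.05],[.7355,.024,.05]): print(st(p))
tgt(-.0735,-.18,.14)
# lid angle from both cameras: edge mid top
for th in np.arange(1.6,2.3,.1):
    e=[W(.008+k,.112-.11*np.cos(th),.042+.11*np.sin(th)) for k in(-.08,.08)]
    print(round(th,2),[proj(c,x) for c in("top","scene") for x in e])
print([proj("top",W(a,b,.05)) for a,b in((-.22,0),(.22,0),(.22,-.36),(-.22,-.36))])
E
```

```text
t 1.0 stz [-0.4574 -0.6548  0.2226] F [ 0.7594  0.2422 -0.8138] w 1.0003129454182051
[-0.0725 -0.1446  0.05  ]
[-0.0097 -0.1377  0.05  ]
[ 0.0834 -0.2018  0.05  ]
[-0.0111 -0.2228  0.05  ]
[-0.1716 -0.0563  0.05  ]
[-0.1727 -0.2107  0.05  ]
[ 0.1756 -0.2168  0.05  ]
[ 0.165  -0.0638  0.05  ]
turn deg [  0.0042   0.0022 -79.5788] shift cm [ 46.3478 -39.7496   8.2561]
1.6 [array([160.924 , 230.9524]), array([158.0261, 141.1929]), array([431.1011, 155.1084]), array([456.0458, 209.2991])]
1.7 [array([154.8049, 231.3029]), array([152.0151, 141.6328]), array([438.07  , 155.9298]), array([464.8592, 210.3858])]
1.8 [array([148.9673, 231.6616]), array([146.2845, 142.2121]), array([444.8122, 157.3721]), array([473.3569, 212.1928])]
1.9 [array([143.4928, 232.0232]), array([140.914 , 142.9216]), array([451.2419, 159.4165]), array([481.425 , 214.6952])]
2.0 [array([138.4549, 232.3826]), array([135.9754, 143.7497]), array([457.2787, 162.0353]), array([488.957 , 217.8568])]
2.1 [array([133.9174, 232.7348]), array([131.5307, 144.683 ]), array([462.8485, 165.1918]), array([495.8569, 221.6304])]
2.2 [array([129.9328, 233.0751]), array([127.6314, 145.7064]), array([467.8857, 168.8421]), array([502.0404, 225.9599])]
[array([235.9619, 304.0553]), array([225.976,  87.008]), array([400.4762,  77.9965]), array([417.8613, 293.9397])]
```

Emit:
drive_tool(
  rows=[
    [0,0,-7,4,-3.4,0,20],
    [0,0,-14,8,-6.8,0,20],
    [0,0,-21,12,-10.2,0,20],
    [0,0,-28,16,-13.6,0,20],
    [0,0,-35,20,-17,0,20],
    [0,0,-42,24,-20.4,1,20],
    [0,0,-49,28,-23.8,2,20],
    [0,0,-56,32,-27.2,3,20],
    [0,0,-63,36,-30.6,4,20],
    [0,0,-70,40,-34,5.5,20],
    [0,0,-76,43.5,-37,7,20],
    [0,0,-79.6,46.3,-39.7,8.2,20],
  ],
)

```text
time: 2.5
eef_pos: [0.5056, -0.1064, 0.1402]
tcp_rot: [0.682, 0.731, 0.0, 0.0]
ft_force: [0.8, -0.5, 0.4]
gripper_width: 0.197
```

```bash
python3 - <<'E'
from h import *
here(); tgt(-.0735,-.18,.055)
E
```

```text
t 2.5 stz [-0.0729 -0.179   0.1402] F [ 0.766  -0.5133  0.4311] w 0.19706030126269136
turn deg [ 0.0263 -0.0007  0.2154] shift cm [-0.099  -0.0629  8.5205]
```

Emit:
drive_tool(
  rows=[
    [0,0,0,0,0,4,20],
    [0,0,0,0,0,7,20],
    [0,0,0,0,0,8.5,20],
    [0,0,0,1,0,8.5,20],
    [0,0,0,2.2,0.1,8.5,20],
    [0,0,0,3.4,0.3,8.5,20],
    [0,0,0,4.6,0.5,8.5,20],
    [0,0,0,5.8,0.7,8.5,20],
    [0,0,0,7,0.9,8.5,20],
    [0,0,0,8.2,1.1,8.5,20],
    [0,0,0,9.4,1.3,8.5,20],
    [0,0,0,10.6,1.5,8.5,20],
  ],
)

```text
time: 4.0
eef_pos: [0.5128, -0.0005, 0.0555]
tcp_rot: [0.684, 0.73, -0.0, 0.0]
ft_force: [-0.2, -0.6, 0.0]
gripper_width: 0.199
```

```bash
python3 - <<'E'
from h import *
im=manip.snapshot("scene"); cv2.imwrite("pics/s1.png",cv2.resize(cv2.cvtColor(im,cv2.COLOR_RGB2BGR)[130:330,150:500],None,fx=2.2,fy=2.2,interpolation=cv2.INTER_CUBIC))
here()
E
```

```text
t 4.05 stz [-0.0586 -0.0719  0.0556] F [-0.8604  2.2627  0.7174] w 0.20034600647079628
```

View pics/s1.png

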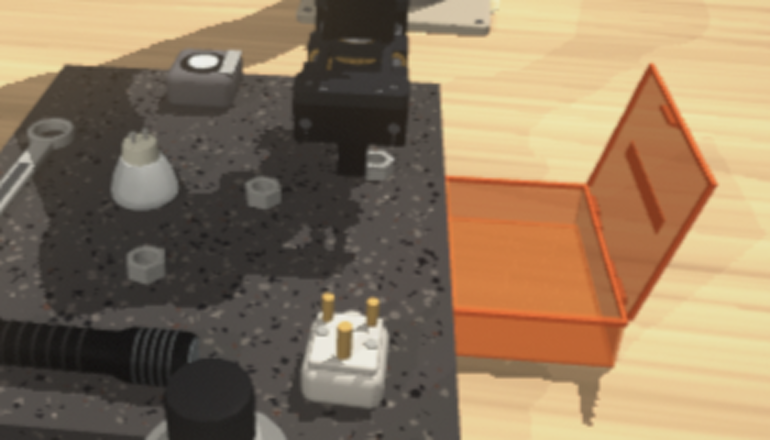

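The nut at crop (378,160) sits in the gap between the fingertips and moves with them; nothing else has moved. I'll carry on over the edge.

Emit:
drive_tool(
  rows=[
    [0,0,0,1.2,0.2,0,20],
    [0,0,0,2.4,0.4,0,20],
    [0,0,0,3.6,0.7,0,20],
    [0,0,0,4.8,1.0,0,20],
    [0,0,0,6.0,1.3,0,20],
    [0,0,0,7.2,1.5,0,20],
    [0,0,0,8.4,1.7,0,20],
    [0,0,0,9.4,1.8,0,20],
    [0,0,0,9.4,1.8,0,20],
    [0,0,0,9.0,1.8,-4,20],
    [0,0,0,5,3,-8,20],
    [0,0,0,0,4.8,-8.5,20],
  ],
)

```text
time: 5.55
eef_pos: [0.5625, 0.0014, 0.144]
tcp_rot: [0.683, 0.73, 0.002, 0.002]
ft_force: [0.4, -0.4, 0.5]
gripper_width: 0.201
```

```bash
python3 - <<'E'
from h import *
im=manip.snapshot("scene"); cv2.imwrite("pics/s2.png",cv2.resize(cv2.cvtColor(im,cv2.COLOR_RGB2BGR)[130:330,150:500],None,fx=2.2,fy=2.2,interpolation=cv2.INTER_CUBIC))
here()
for r in manip.outline_of("scene","nut_1"): print(r["score"],r["uv"],st(atz("scene",r["uv"],.0565)))
tgt(-.0097,-.172,.14)
E
```

```text
t 5.6 stz [-0.008  -0.085   0.1426] F [ 0.9552 -8.7584 -0.9613] w 0.19880214347175024
0.7 [215.7, 251.2] [ 0.0867 -0.203   0.0565]
0.69 [367.3, 235.8] [0.025  0.0191 0.0565]
0.57 [271.4, 217.0] [-0.0106 -0.1342  0.0565]
0.26 [442.5, 217.1] [-0.0405  0.1455  0.0565]
turn deg [ 0.1025  0.1786 -0.504 ] shift cm [-8.9789  0.0522  0.1518]
```

View pics/s2.png

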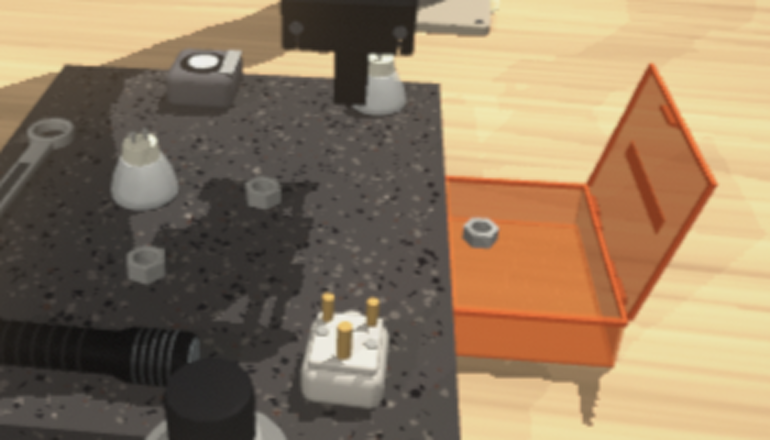

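The first nut now lies in the box at crop (480,232). Next is the middle nut.

Emit:
drive_tool(
  rows=[
    [0,0,0,-4.5,0,0,20],
    [0,0,0,-8,0,0,20],
    [0,0,-0.4,-9,0,0,20],
    [0,0,-0.4,-9,0,2,20],
    [0,0,-0.4,-9,0,5,20],
    [0,0,-0.4,-9,0,7.5,20],
    [0,0,-0.4,-9,0,8.7,20],
    [0,0,-0.4,-8.5,0,8.7,20],
    [0,0,-0.4,-7.5,0,8.7,20],
    [0,0,-0.4,-6.3,0,8.7,20],
    [0,0,-0.4,-5.1,0,8.7,20],
    [0,0,-0.4,-3.9,0,8.7,20],
  ],
)

```text
time: 7.15
eef_pos: [0.5633, -0.036, 0.0538]
tcp_rot: [0.681, 0.732, 0.0, 0.0]
ft_force: [0.6, -1.5, -0.4]
gripper_width: 0.2
```

```bash
python3 - <<'E'
from h import *
im=manip.snapshot("scene"); cv2.imwrite("pics/s3.png",cv2.resize(cv2.cvtColor(im,cv2.COLOR_RGB2BGR)[130:330,150:500],None,fx=2.2,fy=2.2,interpolation=cv2.INTER_CUBIC))
here()
tgt(.0,.022,.055)
E
```

```text
t 7.2 stz [-0.0108 -0.1105  0.0538] F [0.3838 1.2371 0.7931] w 0.1971372455124549
turn deg [ 0.0283 -0.0471  0.5453] shift cm [13.2424  1.2034 -0.1044]
```

View pics/s3.png

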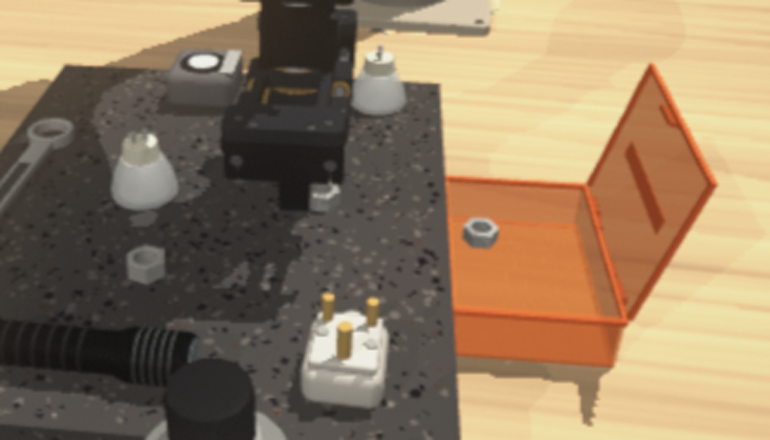

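Emit:
drive_tool(
  rows=[
    [0,0,0,1.2,0.1,0,20],
    [0,0,0.5,2.4,0.2,0,20],
    [0,0,0.5,3.6,0.3,0,20],
    [0,0,0.5,4.8,0.4,0,20],
    [0,0,0.5,6.0,0.5,0,20],
    [0,0,0.5,7.2,0.7,0,20],
    [0,0,0.5,8.4,0.9,0,20],
    [0,0,0.5,9.6,1.0,0,20],
    [0,0,0.5,10.8,1.1,0,20],
    [0,0,0.5,12.0,1.2,0,20],
    [0,0,0.5,13.2,1.2,0,20],
    [0,0,0.5,13.2,1.2,-1,20],
  ],
)

```text
time: 8.7
eef_pos: [0.5649, 0.0968, 0.0633]
tcp_rot: [0.684, 0.73, -0.0, -0.001]
ft_force: [-0.4, -0.3, 0.2]
gripper_width: 0.198
```

```bash
python3 - <<'E'
from h import *
im=manip.snapshot("scene"); cv2.imwrite("pics/s4.png",cv2.resize(cv2.cvtColor(im,cv2.COLOR_RGB2BGR)[130:330,150:500],None,fx=2.2,fy=2.2,interpolation=cv2.INTER_CUBIC))
here()
tgt(.084,-.237,.13)
E
```

```text
t 8.75 stz [0.0006 0.0191 0.0652] F [ 0.7908 -0.0704  1.4445] w 0.20091563072109597
turn deg [ 0.0624 -0.0043 -0.0287] shift cm [-25.6051   8.3582  -6.4733]
```

View pics/s4.png

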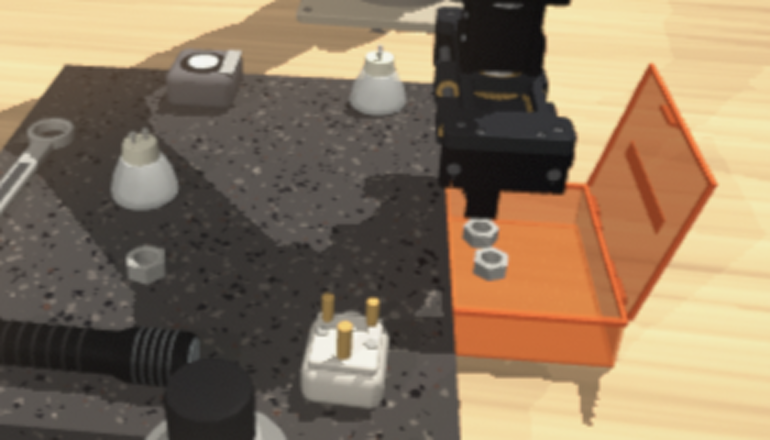

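Two nuts are now in the box, at crop (480,232) and (490,264). The third is next.

Emit:
drive_tool(
  rows=[
    [0,0,0,0,0,-4,20],
    [0,0,0,-3,1,-7.5,20],
    [0,0,0,-8,3,-7.5,20],
    [0,0,0,-13.5,5,-7.5,20],
    [0,0,0,-19,7,-7.5,20],
    [0,0,0,-23.5,8.2,-7.5,20],
    [0,0,0,-25.6,8.4,-7,20],
    [0,0,0,-25.6,8.4,-5.5,20],
    [0,0,0,-25.6,8.4,-3,20],
    [0,0,0,-25.6,8.4,-0.5,20],
    [0,0,0,-25.6,8.4,0.9,20],
    [0,0,0,-25.2,8.4,0.9,20],
  ],
)

```text
time: 10.25
eef_pos: [0.6646, -0.1494, 0.0535]
tcp_rot: [0.684, 0.73, -0.0, -0.001]
ft_force: [0.3, -0.5, 1.5]
gripper_width: 0.202
```

```bash
python3 - <<'E'
from h import *
im=manip.snapshot("scene"); cv2.imwrite("pics/s5.png",cv2.resize(cv2.cvtColor(im,cv2.COLOR_RGB2BGR)[130:330,150:500],None,fx=2.2,fy=2.2,interpolation=cv2.INTER_CUBIC))
here()
tgt(.045,.022,.055)
E
```

```text
t 10.3 stz [ 0.0839 -0.2316  0.0547] F [-0.5853  0.3703  0.9403] w 0.2013014421923879
turn deg [-0.0054 -0.0506  0.0083] shift cm [25.3617 -3.8815 -0.0065]
```

View pics/s5.png

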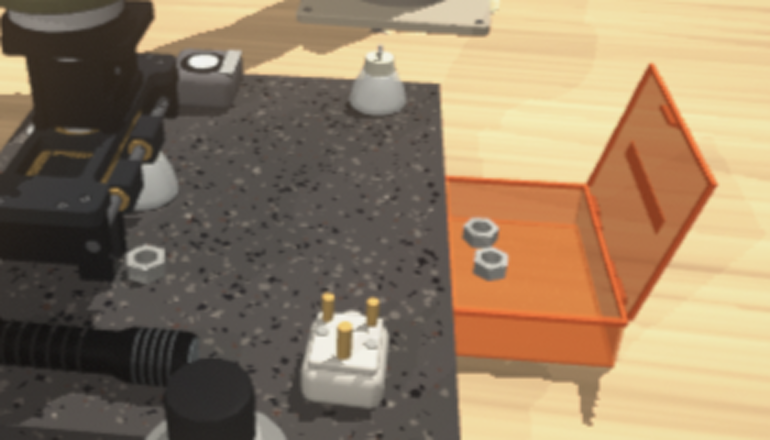

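Emit:
drive_tool(
  rows=[
    [0,0,0,1.2,0,0,20],
    [0,0,0,2.4,-0.1,0,20],
    [0,0,0,3.6,-0.3,0,20],
    [0,0,0,4.8,-0.5,0,20],
    [0,0,0,6.0,-0.7,0,20],
    [0,0,0,7.2,-0.9,0,20],
    [0,0,0,8.4,-1.1,0,20],
    [0,0,0,9.6,-1.3,0,20],
    [0,0,0,10.8,-1.5,0,20],
    [0,0,0,12.0,-1.7,0,20],
    [0,0,0,13.2,-1.9,0,20],
    [0,0,0,14.4,-2.1,0,20],
  ],
)

```text
time: 11.8
eef_pos: [0.6352, -0.0075, 0.0545]
tcp_rot: [0.684, 0.729, -0.0, 0.0]
ft_force: [0.9, -0.8, 2.0]
gripper_width: 0.204
```

```bash
python3 - <<'E'
from h import *
im=manip.snapshot("scene"); cv2.imwrite("pics/s6.png",cv2.resize(cv2.cvtColor(im,cv2.COLOR_RGB2BGR)[130:330,150:500],None,fx=2.2,fy=2.2,interpolation=cv2.INTER_CUBIC))
here()
tgt(.045,.022,.055)
E
```

```text
t 11.85 stz [ 0.0626 -0.0864  0.0546] F [-0.1334  1.6577  0.3951] w 0.19976438317798523
turn deg [-0.006  -0.0667  0.0402] shift cm [10.844  -1.75   -0.0252]
```

View pics/s6.png

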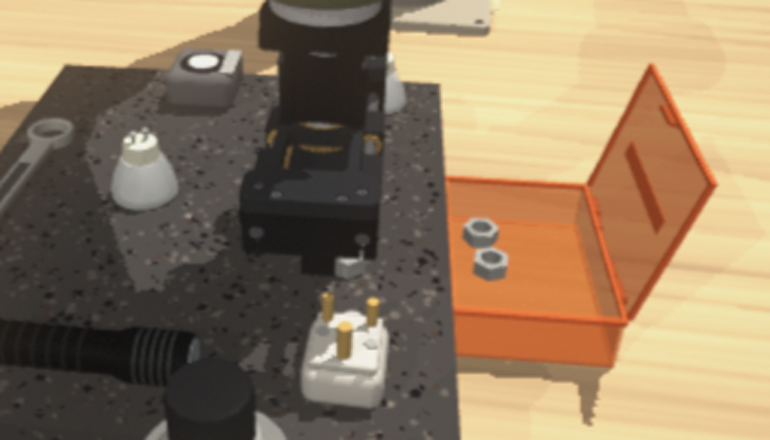

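Emit:
drive_tool(
  rows=[
    [0,0,0,1.2,-0.2,0,20],
    [0,0,0,2.4,-0.4,0,20],
    [0,0,0,3.6,-0.6,0,20],
    [0,0,0,4.8,-0.8,0,20],
    [0,0,0,6.0,-1.0,0,20],
    [0,0,0,7.2,-1.2,0,20],
    [0,0,0,8.4,-1.4,0,20],
    [0,0,0,9.6,-1.6,0,20],
    [0,0,0,10.8,-1.7,0,20],
    [0,0,0,10.8,-1.7,0,20],
    [0,0,0,10.8,-1.7,-4,10],
    [0,0,0,10.8,-2.5,-9,0],
  ],
)

```text
time: 13.35
eef_pos: [0.6031, 0.097, 0.1446]
tcp_rot: [0.685, 0.729, -0.001, -0.001]
ft_force: [0.5, 0.3, 1.0]
gripper_width: 0.07
```

```bash
python3 - <<'E'
from h import *
im=manip.snapshot("scene"); cv2.imwrite("pics/s7.png",cv2.resize(cv2.cvtColor(im,cv2.COLOR_RGB2BGR)[130:330,150:500],None,fx=2.2,fy=2.2,interpolation=cv2.INTER_CUBIC))
here()
for th in (1.75,1.8,1.85): print(th,proj("scene",W(.088,.112-.11*np.cos(th),.042+.11*np.sin(th))))
tgt(.008,.19,.20)
E
```

```text
t 13.4 stz [0.04   0.0189 0.1525] F [3.1283 2.7087 5.6675] w 0.04061237392649626
1.75 [469.1548 211.2005]
1.8 [473.3569 212.1928]
1.85 [477.4515 213.3591]
turn deg [ 0.4042 -0.0289 -0.0956] shift cm [17.1065 -3.1983 -4.7615]
```

View pics/s7.png

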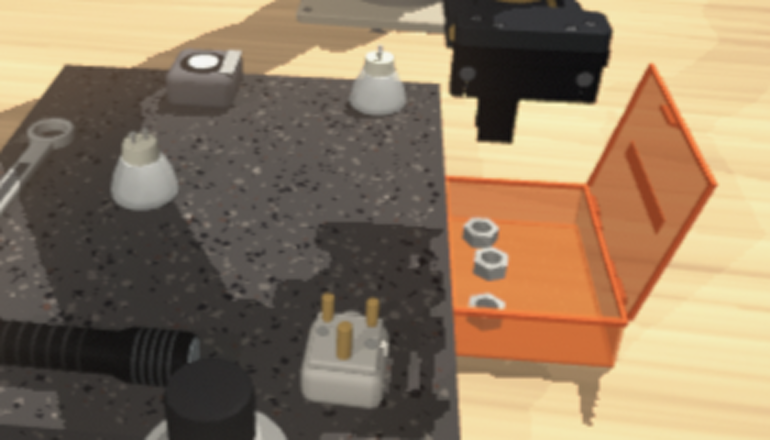

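All three nuts are in the box, at crop (480,232), (490,264) and (486,303), and the bystanders haven't moved. Next I go up and over, behind the lid.

Emit:
drive_tool(
  rows=[
    [0,0,0,0,-0.5,-4,0],
    [0,0,0,0,-1,-8,0],
    [0,0,0,2,-2,-9,0],
    [0,0,0,6,-3.2,-9,0],
    [0,0,0,10,-3.2,-9,0],
    [0,0,0,14,-3.2,-9,0],
    [0,0,0,17.5,-3.2,-9,0],
    [0,0,0,18.5,-3.2,-9,0],
    [0,0,0,18.5,-3.2,-6,0],
    [0,0,0,18.5,-3.2,-2,0],
    [0,0,0,18.5,-3.2,1,0],
    [0,0,0,18.5,-3.2,2,0],
  ],
)

```text
time: 14.9
eef_pos: [0.5591, 0.279, 0.1222]
tcp_rot: [0.685, 0.729, -0.002, -0.0]
ft_force: [0.0, -0.0, 0.4]
gripper_width: 0.006
```

```bash
python3 - <<'E'
from h import *
im=manip.snapshot("scene"); cv2.imwrite("pics/s8.png",cv2.resize(cv2.cvtColor(im,cv2.COLOR_RGB2BGR)[60:330,200:560],None,fx=2.2,fy=2.2,interpolation=cv2.INTER_CUBIC))
here()
tgt(.008,.125,.11)
E
```

```text
t 14.95 stz [0.0056 0.2024 0.1223] F [-0.5434 -0.3547 -0.791 ] w 0.00525346883547715
turn deg [-0.1519  0.0841 -0.1187] shift cm [-7.7338  0.2551  1.2371]
```

View pics/s8.png

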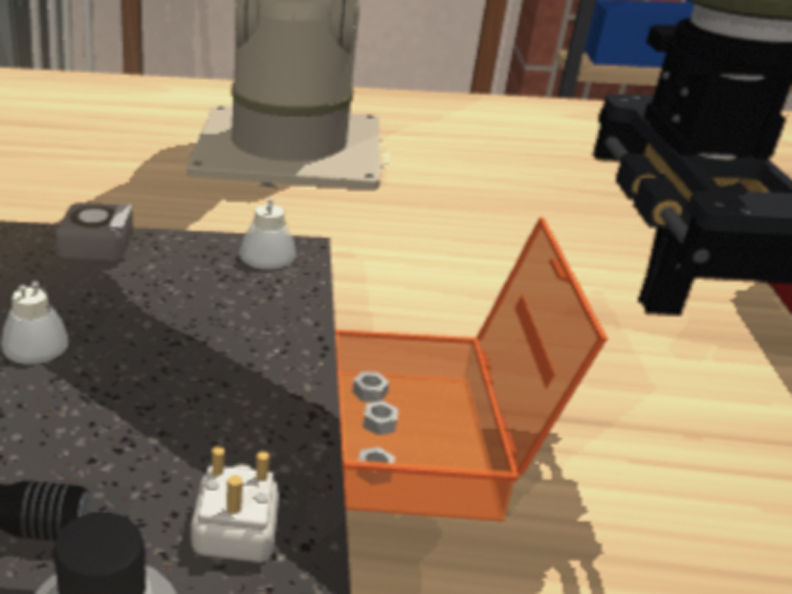

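The shut fingers are behind the lid, clear of its outer face, and all three nuts are still in the box. I'll push the lid over.

Emit:
drive_tool(
  rows=[
    [0,0,0,-2,0,0.6,0],
    [0,0,0,-4,0.2,1.2,0],
    [0,0,0,-5.5,0.2,1.2,0],
    [0,0,0,-6.7,0.2,1.2,0],
    [0,0,0,-7.8,0.2,1.2,0],
    [0,0,0,-9.2,0.2,1.2,0],
    [0,0,0,-10.5,0.2,1.2,0],
    [0,0,0,-11.8,0.2,1.4,0],
    [0,0,0,-13,0.2,1.8,0],
    [0,0,0,-14.1,0.2,2.6,0],
    [0,0,0,-15.1,0.2,3.5,0],
    [0,0,0,-15.1,0.2,3.5,0],
  ],
)

```text
time: 16.45
eef_pos: [0.571, 0.1285, 0.0884]
tcp_rot: [0.685, 0.729, -0.001, -0.0]
ft_force: [-0.0, -1.1, 0.4]
gripper_width: 0.008
```

```bash
python3 - <<'E'
from h import *
im=manip.snapshot("scene"); cv2.imwrite("pics/s9.png",cv2.resize(cv2.cvtColor(im,cv2.COLOR_RGB2BGR)[60:330,200:560],None,fx=2.2,fy=2.2,interpolation=cv2.INTER_CUBIC))
here()
tgt(.008,.033,.045)
E
```

```text
t 16.5 stz [0.0079 0.0521 0.089 ] F [ 0.7298 -0.2592 -0.1405] w 0.007473078022395992
turn deg [-0.0586  0.0158 -0.1091] shift cm [-1.9073  0.0213  4.3993]
```

View pics/s9.png

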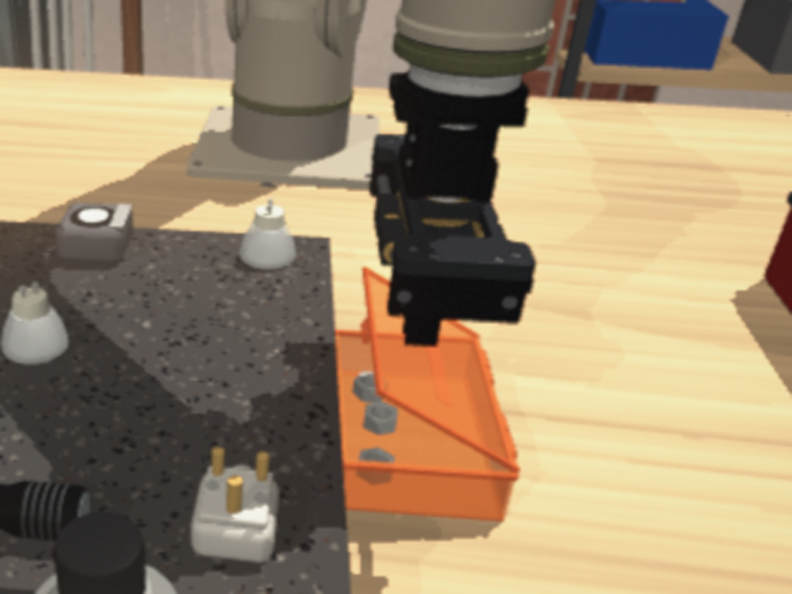

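The lid is about 35° from shut and following the fingertips. Now the final press down.

Emit:
drive_tool(
  rows=[
    [0,0,0,-0.7,0,1,0],
    [0,0,0,-1.3,0,2,0],
    [0,0,0,-1.7,0,3,0],
    [0,0,0,-1.9,0,3.8,0],
    [0,0,0,-1.9,0,4.2,0],
    [0,0,0,-1.9,0,4.4,0],
    [0,0,0,-1.9,0,4.5,0],
    [0,0,0,-1.9,0,4.5,0],
  ],
)

```text
time: 17.5
eef_pos: [0.5726, 0.1111, 0.0454]
tcp_rot: [0.684, 0.729, -0.0, 0.0]
ft_force: [-4.3, -1.9, 8.4]
gripper_width: 0.005
```

```bash
python3 - <<'E'
from h import *
im=manip.snapshot("scene"); cv2.imwrite("pics/s10.png",cv2.resize(cv2.cvtColor(im,cv2.COLOR_RGB2BGR)[60:330,200:560],None,fx=2.2,fy=2.2,interpolation=cv2.INTER_CUBIC))
here()
tgt(.008,.033,.045)
E
```

```text
t 17.55 stz [0.0081 0.0336 0.0454] F [-4.0582 -1.4529  7.5886] w 0.00996123020817937
turn deg [ 0.0076  0.037  -0.0663] shift cm [-0.0617 -0.0133  0.0406]
```

View pics/s10.png

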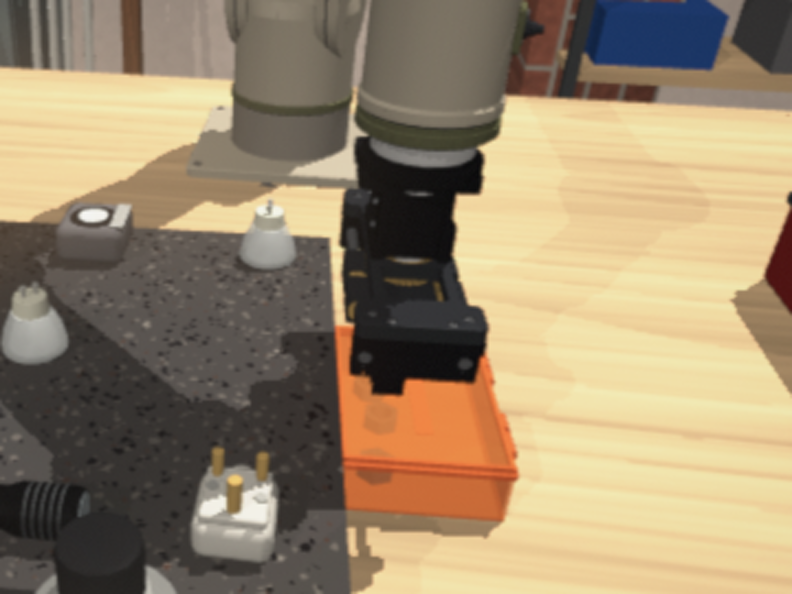

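The fingertips bear about 8 N with the tip at z = 0.0454 m, against 0.045 m for the shut lid, so it has bottomed out. I'll give it a slight extra press, then lift clear and check.

Emit:
drive_tool(
  rows=[
    [0,0,0,0,0,0.1,0],
    [0,0,0,0,0,0.1,0],
    [0,0,0,0,0,-1,0],
    [0,0,0,0,0,-5,0],
    [0,0,0,0,0,-10,0],
    [0,0,0,-4,0,-15,0],
    [0,0,0,-10,-4,-18,0],
    [0,0,0,-14,-10,-18,0],
    [0,0,0,-18,-14,-18,0],
    [0,0,0,-22,-18,-18,0],
    [0,0,0,-22,-18,-18,0],
  ],
)

```text
time: 18.92
eef_pos: [0.4048, -0.123, 0.2252]
tcp_rot: [0.686, 0.727, -0.001, 0.001]
ft_force: [0.2, 0.6, 0.4]
gripper_width: 0.005
```

```bash
python3 - <<'E'
from h import *
a=manip.snapshot("scene"); b=manip.snapshot("top")
cv2.imwrite("pics/s11.png",cv2.resize(cv2.cvtColor(a,cv2.COLOR_RGB2BGR)[130:330,150:500],None,fx=2.2,fy=2.2,interpolation=cv2.INTER_CUBIC))
cv2.imwrite("pics/t11.png",cv2.cvtColor(b,cv2.COLOR_RGB2BGR))
here()
for th in(0,.05,.1): print(th,[proj("scene",W(.008+k,.112-.11*np.cos(th),.045+.11*np.sin(th))) for k in(-.08,.08)])
for q in("lid","nut_1","bulb_1","plug","torch","tape","wrench"):
    for r in manip.outline_of("scene",q)[:4]:
        ys,xs=np.nonzero(r["pixels"]); print(q,round(r["score"],2),xs.mean().round(1),ys.mean().round(1),xs.min(),xs.max(),ys.min(),ys.max())
E
```

```text
t 19.025 stz [-0.1726 -0.187   0.2251] F [-0.3163  0.3489  1.0478] w 0.004172704537373807
0 [array([353.1022, 207.6833]), array([357.155 , 267.7749])]
0.05 [array([353.4695, 205.0356]), array([357.6283, 264.8191])]
0.1 [array([353.9984, 202.3814]), array([358.3021, 261.854 ])]
lid 0.57 390.4 242.1 353 435 208 275
lid 0.57 237.0 258.6 65 360 160 357
nut_1 0.41 215.0 209.3 201 230 189 225
bulb_1 0.65 214.7 209.0 201 230 189 225
bulb_1 0.62 321.9 168.6 309 334 150 182
plug 0.66 307.2 292.3 287 326 264 315
torch 0.71 184.5 288.1 129 241 272 304
tape 0.8 243.8 165.6 227 260 153 179
tape 0.16 185.1 288.2 131 240 273 305
wrench 0.77 134.1 241.2 90 182 183 285
```

View pics/s11.png

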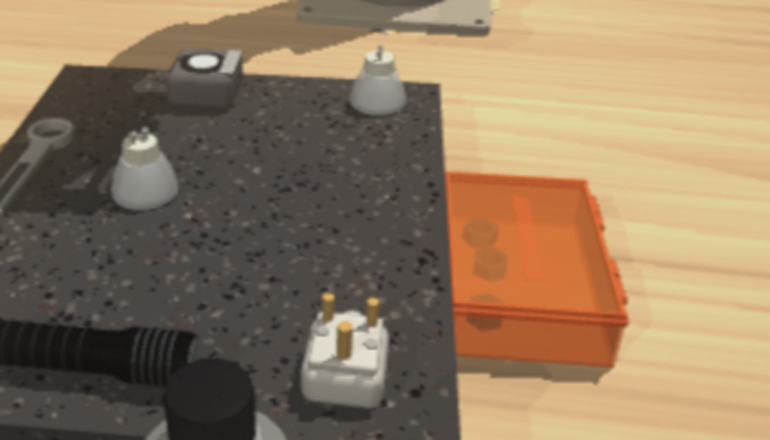

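View pics/t11.png

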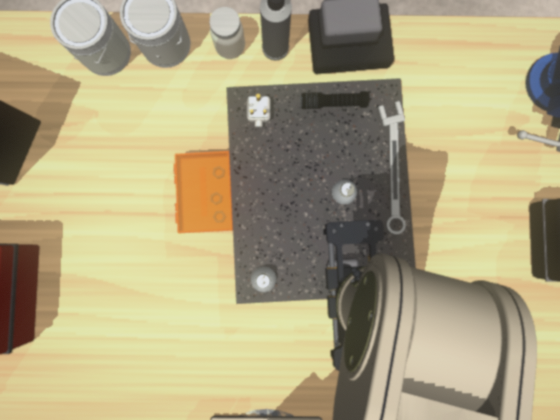

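The lid lies flat: its outline starts at row 208, and the model predicts 207.7 for 0 rad. The three nuts show through it at top (219,172), (216,198) and (220,216). The bystanders are unmoved and the arm is clear, so I'm handing in.

```bash
python3 -c "
from plant import manip
print(manip.sign_off())"
```

```text
the job is handed in; nothing more can be done
None
```

All three nuts are in the orange box and its lid is shut. I handed the job in at about 19 s of the 64 s allowed; the hand-in itself reports no verdict.

- **Nuts:** I swept each one across the granite and over the edge, held in the gap between the slightly open fingertips. None was gripped or lifted, and all three show through the shut lid.
- **Lid:** I pushed it over from behind with the fingers shut, then pressed it down with about 8 N. The tip stopped at 45.4 mm, against 45 mm for a shut lid. The lid's outline in the picture also fits 0 rad, to within about 0.05 rad.
- **Bystanders:** The bulbs are standing. The bulbs, plug, torch and tape outlines are within about 1 pixel of where they started. The wrench outline is about 2 pixels off, but the fingers never came near it, so I take that as detector noise.
- **Arm:** It ended clear of everything, with the TCP at a height of 0.225 m.

One check disagreed: in the final picture the nut detector's only hit was a low-score one (0.41) on a bulb. The nuts being in the box rests on my own look at the scene and top pictures.

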